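# Clamp a heat sink in a bench press with a ratchet wrench

### The arm

A 6-joint arm with a two-finger parallel gripper is mounted at the origin on the work surface. World frame = base frame: x ahead of the robot, y to its left, z up, the work surface at z = 0. Lengths are in m, angles in degrees, forces in N, time in s.
With the tool pointing down it reaches from about 0.3 to 0.75 m from the base axis. Payload 8.5 kg.
Tool frame: the origin (TCP) lies at the very end of the fingers, on their centre line; the grasp point (between the pads) lies 19 mm behind it (env.tcp_to_grasp is the distance from the TCP to the grasp point, in m); z points along the fingers, y is the line along which they close (so a half turn about z gives the same grasp; the last joint's range is limited). The gripper opens to 85 mm and grips with 20 to 120 N. Pads are 22 mm wide; open, the fingers measure 114 mm over their backs; the gripper's body (76 mm by 85 mm) begins 54 mm behind the grasp point. The pads swing forward as they close: fully open they stand 13 mm farther back than shut.
Start: joints at [-86.763, 21.807, 74.336, -0, 83.858, -12.336], TCP at [0.148, -0.53, 0.231] pointing down, gripper open.
Joint ranges: [-178.18, 178.18], [-50.72, 133.34], [12.68, 142.11], [-81.47, 261.47], [9.98, 163.14], [-165.26, 165.26]. Speed limits (degrees/s): [136.94, 136.94, 180, 180, 180, 180].

### API

Orientations are given as a 3x3 rotation matrix whose columns are the frame's x, y, z axes.
In Python, from rig import status, get_image, env gives the robot as it stands.
- The arm moves only by the shell command python3 -m handwheel 'ROWS' [FORCE]. ROWS is text: rows parted by semicolons, each of 7 numbers parted by spaces: the shift along the world's x, y, z in cm, then the turn, a rotation vector about the world's x, y, z in degrees, then the opening, from 0 (shut) to 1 (fully open). In form: dx dy dz wx wy wz gripper; .... A call has 1 to 8 rows; each row is the pose to reach, as a shift and turn from the pose commanded when the call began; what a row does not reach only later rows make up. A row lasts 1/12 s, in which the tool goes at most 41.7 mm and 7.16 degrees, less where a joint would pass 70% of its speed; a pose out of reach is approached as far as the arm can. A call with a gripper value outside its range is refused whole. The fingers move at their own pace and stop on an object; FORCE is the grip in N (left out, the last holds). Time passes only in rows, so rows that repeat a pose let the fingers close. It gives the time, the measured TCP pose, the force, the opening and the grip force at its end, in the units of the state.
- status.observe(): the state, without advancing time (a new reading comes with each control period).
- get_image(name): name is "scene" or "top"; returns a dict with "color" (480x640x3 uint8, red, green, blue), "vertical_fov" (degrees; the focal length in pixels is half the picture's height over the tangent of half this angle, whatever the lens; pixels are square), "cx", "cy" (the principal point, pixels), "xyz" and "orientation" of the camera in the world. Camera axes: x right, y down, z forward; pixel columns grow to the right and rows downward; lengths in m; the calibration is good to about 2 mm. A picture is of the moment at which its call begins. There is no depth.
- env.close_job(): hands the job in; it is judged then, once.
The state is a dict: "time_s": time; "q": joint angles; "qvel": joint speeds; "joint_efforts": joint torques, N m; "position": TCP position; "tool_rot": TCP orientation; "ft_force": force on the tool from outside, world axes, zero at the start; "wrist_torque": the same for the moment, N m; "grip_width": finger opening in m; "gripper_force": force on a finger pad.
Only numpy, scipy, OpenCV 4.12 (cv2) and the standard library are available. Lean on these libraries where they do the work, as an engineer would, in place of code of your own. Each camera call takes 0.05 s, during which the arm holds its last target. There are 200 camera calls.

### The job

Take the red-handled ratchet wrench from the cork mat, set it over the brass bolt of the small blue bench press and work it back and forth, clockwise to tighten and letting it slip on the way back, until the press holds the silver heat sink firmly; feel for it coming tight and stop there, without crushing it. Then lift the wrench off and lay it flat on the cork mat again, without turning the bolt with the fingers or shoving the other things on the desk about.

Things in the scene. Friction and masses are not known exactly. Their poses are not given: they have to be found in the camera images.
- wrench_grip (a point): Ratchet wrench, about 0.28 kg: steel ring head and red handle. This point: handle's centre line, 9 mm above its underside, near the centre of mass; grasp here. +x: along the handle away from the ring, z up (lies right side up at the start). Ring centre 95 mm away along -x. Red grip 20 wide, 18 tall, from 25 mm before to 90 mm beyond this point.
- wrench_ring (a point): Centre of the wrench's ring at the level of its underside, same axes. Ring: inner diameter 49, outer 64, 16 tall. A spring pawl in it catches the bolt's lobes: swung clockwise seen from above the wrench turns the bolt, counter-clockwise it slips and clicks every 30 degrees, with under 1.5 N at the grip point; so each stroke loses up to 30 degrees.
- bolt_seat (a point): On the bolt's vertical axis, at the seat on which the wrench's ring comes to lie, 90 mm above the desk. The brass head above has 12 round lobes, 44 mm over the lobes, 20 tall, then a cone 8 high: the ring, lowered at any turning angle, centres itself, with 2.5 mm of play all round; the pawl gives way with under 10 N downwards. Turns with the bolt.
- press: Blue press, fixed; origin under the bolt's axis at desk level. Base 150 x 150 x 14, bridge diameter 116, its top at 87. Three columns (diameter 14, 46 mm from the axis, tops 120 above the desk) in directions +x and 66 degrees either side of -x: they stop the wrench's handle, which swings 47 degrees either side of -x (robot's side): never enough in one stroke.
- ram: Ram of the press (origin on the bolt's axis), sinking as the bolt is tightened, without turning; below it a springy black rubber pad 38 mm in diameter, over the heat sink. The pad should press the heat sink with about 65 N: more than 30 N is firm, more than 120 N crushes it. Readings of the ram's height are too coarse to tell; feel the turning moment.
- sink_mid (a point): Centre of the silver finned heat sink, 40 x 40 x 24, 0.1 kg, which lies loose on the press's bed under the ram; half-way up. It stays there.
- sink: The same heat sink; origin at the centre of its underside.
- mat: Cork mat fixed on the desk, 280 (x) x 170 (y) x 4 mm; origin at the centre of its underside. The wrench lies on it at the start with the ring away from the robot, and belongs on it in the end.
- bolt: The brass bolt (origin on its axis at desk level). Clockwise from above tightens; the ram sinks 4 mm per radian. Free turning takes 0.5 N m about the bolt's axis (about 0.3 while standing still between steps); once the pad bears on the heat sink this rises by about 0.04 N m per 10 N of pressing. 1.75 to 2.8 rad from the start to first touch, then some 0.35 rad to 65 N. It stays where left.
- spindle: Tub of discs, 132 in diameter, 99 tall; origin at the centre of its underside. Bystander.
- stapler: Red stapler, 140 x 36 x 43; origin at the centre of its underside. Bystander.
- mug: White mug, 80 in diameter, 90 tall; origin at the centre of its underside. Bystander.
- driver_mid (a point): Middle of a yellow-handled screwdriver lying on the desk. Bystander.
- spare: Dark spare heat sink 36 x 36 x 18; origin at the centre of its underside. Bystander.
- jar: Clear jar with a blue lid, 56 in diameter, 70 tall; origin at the centre of its underside. Bystander.
Not all that is in view belongs to the job. Leave any pink look-alike of the part that bears wrench_grip alone. What is shaped like the press but turquoise is not meant.

How it is judged:
By the outcome, as a careful person would: the job done as asked, in the order asked, and still so for the second after the job is handed in, with the robot touching nothing.
It also fails if it takes over 69 s, if anything falls off the work surface, if the arm or the gripper's body presses on something with over 40 N, if the wrist force passes 120 N, or if a joint passes its speed limit or range.

## Working session

There is one attempt and no reset: what is moved stays moved. The work goes in short steps, Python scripts to look and compute and a shell command to move; the robot and the scene stay as the last step left them, time stands still between calls to the robot, and variables do not carry over. Pictures are saved under pics/ and viewed, at most 10 in all, crops included, and the job is handed in when it is done.

```bash
ls; mkdir -p pics; python3 - <<'E'
from rig import status,get_image,env
import cv2,numpy as np
for n in("scene","top"):
    d=get_image(n);cv2.imwrite(f"pics/{n}0.png",d["color"][:,:,::-1]);print(n,d["vertical_fov"],d["cx"],d["cy"],d["xyz"],np.round(d["orientation"],4).tolist(), [k for k in d])
print(status.observe(),env.tcp_to_grasp)
E
```

```text
pics
scene 51.96659202939748 317.6033992023925 242.2958167674799 [1.0061799  0.28142091 1.00565188] [[-0.5617, 0.7032, -0.436], [0.8273, 0.4838, -0.2856], [0.0101, -0.5211, -0.8534]] ['color', 'vertical_fov', 'cx', 'cy', 'xyz', 'orientation']
top 48.74333191520538 314.8695620349766 246.07208477922114 [ 0.33574252 -0.03401491  1.42953016] [[0.0217, -0.9907, 0.1343], [-0.9998, -0.0218, 0.0012], [0.0017, -0.1343, -0.9909]] ['color', 'vertical_fov', 'cx', 'cy', 'xyz', 'orientation']
{'time_s': 0.1, 'q': array([-8.67644733e+01,  2.18385586e+01,  7.43780919e+01,  5.59655905e-04,
        8.38574733e+01, -1.23369786e+01]), 'qvel': array([ 0.00903703, -0.07670062, -0.1571368 , -0.03495218,  0.04701726,
        0.08575261]), 'joint_efforts': array([ 4.86932913e-03, -4.49222445e+01, -2.31659853e+01, -1.29620225e-04,
        3.62712715e-03, -2.58768699e-05]), 'position': array([ 0.14762647, -0.52955955,  0.23077377]), 'tool_rot': array([[ 9.63291795e-01,  2.68456541e-01, -6.33212016e-05],
       [ 2.68456396e-01, -9.63290970e-01,  1.29219114e-03],
       [ 2.85900423e-04, -1.26175611e-03, -9.99999163e-01]]), 'ft_force': array([-0.71151338, -0.37515804, -0.30428212]), 'wrist_torque': array([-0.02083834,  0.01362559, -0.02128972]), 'gripper_force': 0.0, 'grip_width': 0.08536692925757493} 0.0187
```

View pics/scene0.png

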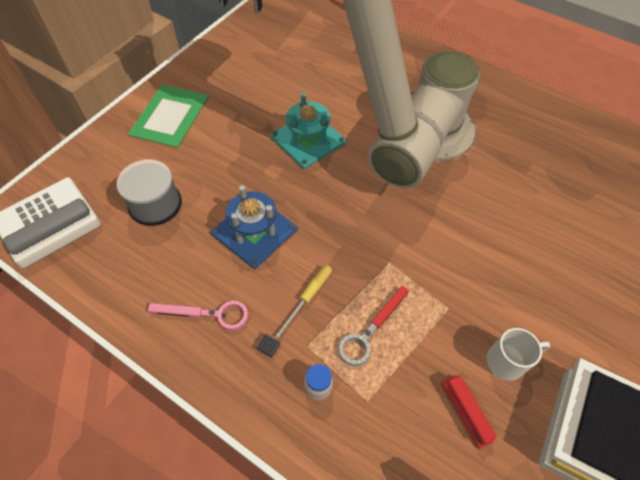

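View pics/top0.png

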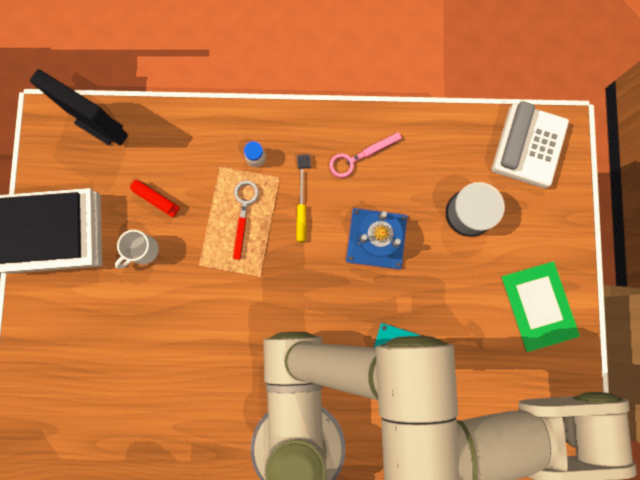

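The top view shows the red-handled wrench on the cork mat, with its ring at about (246,193) and handle at (240,238). Candidates for the wrench are the red one at (240,225) and the pink look-alike at (365,155); I want the red one, since it lies on the cork. Candidates for the press are the blue one at (378,238) and the turquoise one at (395,335); I want the blue one. I'll measure both and confirm with one crop.

```bash
cat > h.py <<'E'
from rig import status,get_image,env
import cv2,numpy as np
def ray(d,uv):
    f=240/np.tan(np.radians(d["vertical_fov"]/2))
    v=np.array([(uv[0]-d["cx"])/f,(uv[1]-d["cy"])/f,1.])
    return np.array(d["xyz"]),np.array(d["orientation"])@v
def plane(d,uv,z):
    o,r=ray(d,uv);return o+r*(z-o[2])/r[2]
def two(a,ua,b,ub):
    o1,r1=ray(a,ua);o2,r2=ray(b,ub)
    s=np.linalg.lstsq(np.c_[r1,-r2],o2-o1,rcond=None)[0]
    p,q=o1+s[0]*r1,o2+s[1]*r2;return (p+q)/2,np.linalg.norm(p-q)
def pix(d,p):
    f=240/np.tan(np.radians(d["vertical_fov"]/2))
    c=np.array(d["orientation"]).T@(np.array(p)-d["xyz"]);return f*c[:2]/c[2]+[d["cx"],d["cy"]]
def mask(d,lo,hi,box):
    h=cv2.cvtColor(d["color"],cv2.COLOR_RGB2HSV);m=cv2.inRange(h,np.array(lo),np.array(hi))
    k=np.zeros_like(m);x0,y0,x1,y1=box;k[y0:y1,x0:x1]=m[y0:y1,x0:x1];return k
def big(m):
    n,l,s,c=cv2.connectedComponentsWithStats(m);i=1+np.argmax(s[1:,4]);return c[i],s[i],(l==i).astype(np.uint8)
E
python3 - <<'E'
from h import *
t=get_image("top");s=get_image("scene")
for d,n,bx,rb,bb in((t,"top",(225,200,255,265),(230,175,262,210),(362,215,400,255)),(s,"scene",(360,280,415,340),(330,325,378,370),(230,190,275,225))):
    c,st,m=big(mask(d,(0,190,120),(6,255,255),bx));r=cv2.minAreaRect(cv2.findNonZero(m))
    b,_,_=big(mask(d,(12,130,130),(28,255,255),bb)) 
    g,sg,_=big(mask(d,(0,0,110),(180,75,255),rb))
    print(n,"handle",c,st,r,"brass",b,_, "ring",g,sg)
    print(" handle@18",plane(d,c,.022),"brass@.112",plane(d,b,.112),"ring bbox@.02",plane(d,(sg[0]+sg[2]/2,sg[1]+sg[3]/2),.02))
    box=cv2.boxPoints(r);e=sorted([(np.linalg.norm(box[0]-box[1]),(box[0]+box[3])/2,(box[1]+box[2])/2),(np.linalg.norm(box[1]-box[2]),(box[0]+box[1])/2,(box[2]+box[3])/2)],key=lambda x:x[0])[1]
    print(" ends",plane(d,e[1],.022),plane(d,e[2],.022))
a=cv2.resize(t["color"][140:280,190:420],None,fx=3.4,fy=3.4,interpolation=cv2.INTER_CUBIC)
cv2.imwrite("pics/crop1.png",a[:,:,::-1])
E
```

```text
top handle [239.17263844 237.93159609] [233 218  13  42 307] ((239.11997985839844, 238.15997314453125), (7.35391092300415, 41.577877044677734), 8.13010311126709) brass [380.93333333 232.60606061] [[0 0 0 ... 0 0 0]
 [0 0 0 ... 0 0 0]
 [0 0 0 ... 0 0 0]
 ...
 [0 0 0 ... 0 0 0]
 [0 0 0 ... 0 0 0]
 [0 0 0 ... 0 0 0]] ring [245.57142857 193.66666667] [234 181  24  29 231]
 handle@18 [0.54412946 0.17144266 0.022     ] brass@.112 [ 0.55221883 -0.19805138  0.112     ] ring bbox@.02 [0.66144961 0.1579526  0.02      ]
 ends [0.48776924 0.17713345 0.022     ] [0.59983585 0.16592463 0.022     ]Traceback (most recent call last):
  File "<stdin>", line 4, in <module>
  File "h.py", line 20, in big
    n,l,s,c=cv2.connectedComponentsWithStats(m);i=1+np.argmax(s[1:,4]);return c[i],s[i],(l==i).astype(np.uint8)
                                                    ~~~~~~~~~^^^^^^^^^
    return _wrapfunc(a, 'argmax', axis=axis, out=out, **kwds)
    return bound(*args, **kwds)
ValueError: attempt to get argmax of an empty sequence
```

```bash
python3 - <<'E'
from h import *
t=get_image("top");s=get_image("scene")
h=cv2.cvtColor(s["color"],cv2.COLOR_RGB2HSV)
print("scene px handle",h[312,386],"bolt",h[207,250],h[210,252],"cork",h[330,340])
lab=s["color"].astype(int); m=((lab[...,0]>2.6*lab[...,1])&(lab[...,0]>90)).astype(np.uint8)
k=np.zeros_like(m);k[280:340,355:415]=m[280:340,355:415]
c,st,_=big(k);print("scene handle",c,st,plane(s,c,.018))
print("two",two(t,(239.17,237.93),s,c))
# columns from top view: gray blobs near press
for d,n,bx in((t,"t",(355,205,405,255)),(s,"s",(225,180,280,248))):
    m=mask(d,(0,0,120),(180,70,255),bx);nn,l,ss,cc=cv2.connectedComponentsWithStats(m)
    for i in range(1,nn):
        if ss[i,4]>8: print(n,cc[i],ss[i],plane(d,cc[i],.12)[:2])
    hb=mask(d,(100,120,40),(130,255,255),(335,200,415,275) if n=="t" else (205,185,305,270));r=cv2.minAreaRect(cv2.findNonZero(big(hb)[2]));print("base",r,[plane(d,p,.014)[:2].round(3) for p in cv2.boxPoints(r)])
    b,sb,_=big(mask(d,(12,90,100),(28,255,255),(362,215,400,255) if n=="t" else(235,192,268,225)));print("brass",b,sb,plane(d,b,.112))
a=cv2.resize(t["color"][140:280,190:420],None,fx=3.4,fy=3.4,interpolation=cv2.INTER_CUBIC)
cv2.imwrite("pics/crop1.png",a[:,:,::-1])
E
```

```text
scene px handle [  1 183 212] bolt [ 18 137 190] [ 18 138 175] cork [ 13 121 207]
scene handle [389.8714653  306.14138817] [373 287  35  40 389] [0.54728119 0.17241446 0.018     ]
two (array([0.54540081, 0.17228795, 0.01423969]), np.float64(0.0006332522363988862))
t [383.20588235 214.14705882] [380 212   8   6  34] [ 0.59805861 -0.20253711]
t [378.01111111 234.08055556] [361 220  33  27 360] [ 0.54700595 -0.1897608 ]
t [396.94594595 241.54054054] [394 239   7   6  37] [ 0.5291819 -0.2371678]
base ((376.585693359375, 238.33151245117188), (54.45175552368164, 53.45987319946289), 7.305759906768799) [array([ 0.488, -0.117]), array([ 0.634, -0.134]), array([ 0.618, -0.281]), array([ 0.472, -0.262])]
brass [380.82926829 232.64390244] [373 225  17  17 205] [ 0.55211651 -0.19778974  0.112     ]
s [242.51111111 189.91111111] [239 186   7  11  45] [ 0.53526738 -0.2317037 ]
s [251.62162162 213.42260442] [231 197  42  28 407] [ 0.57428388 -0.17506616]
s [272.58823529 229.41176471] [272 226   3   8  17] [ 0.58161361 -0.11245917]
s [240.3 239.1] [239 237   3   5  10] [ 0.6397407  -0.15392484]
base ((250.81265258789062, 226.67984008789062), (64.60745239257812, 64.75172424316406), 46.16913986206055) [array([ 0.614, -0.299]), array([ 0.443, -0.292]), array([ 0.494, -0.115]), array([ 0.653, -0.132])]
brass [249.62962963 207.06995885] [241 199  19  18 243] [ 0.55938911 -0.19343371  0.112     ]
```

View pics/crop1.png

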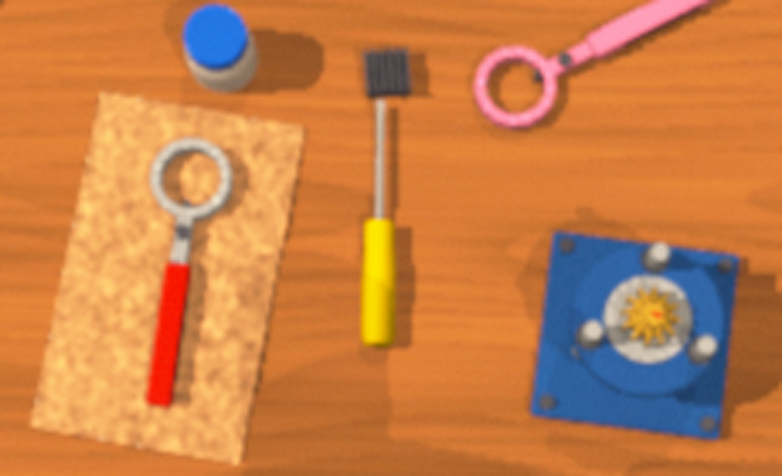

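The crop shows the red wrench lying on the cork (ring at crop (192,178)) and the blue press with its brass bolt at crop (650,318). The pink and turquoise ones are left out. Estimates: grip at (0.576, 0.168), wrench +x at 174.3°, bolt at (0.553, -0.1985), press yaw about -6°. I'm moving above the handle now.

```bash
python3 -m handwheel '14.3 23.3 0 0 0 -21.3 1;14.3 23.3 0 0 0 -21.3 1;14.3 23.3 0 0 0 -21.3 1;14.3 23.3 0 0 0 -21.3 1;14.3 23.3 0 0 0 -21.3 1;14.3 23.3 0 0 0 -21.3 1;14.3 23.3 0 0 0 -21.3 1'
python3 -m handwheel '14.3 23.3 0 0 0 0 1;14.3 23.3 0 0 0 0 1;14.3 23.3 0 0 0 0 1;14.3 23.3 0 0 0 0 1;14.3 23.3 0 0 0 0 1;14.3 23.3 0 0 0 0 1;14.3 23.3 0 0 0 0 1;14.3 23.3 0 0 0 0 1'
python3 -m handwheel '14.2 23.2 -8 0 0 0 0.6;14.2 23.2 -8 0 0 0 0.6;14.2 23.2 -8 0 0 0 0.6;14.2 23.2 -8 0 0 0 0.6;14.2 23.2 -8 0 0 0 0.6;14.2 23.2 -8 0 0 0 0.6;14.2 23.2 -8 0 0 0 0.6;14.2 23.2 -8 0 0 0 0.6'
python3 - <<'E'
from h import *
o=status.observe();print(o["position"],o["tool_rot"],o["q"])
d=get_image("scene");cv2.imwrite("pics/s2.png",cv2.resize(d["color"][230:400,280:480],None,fx=3,fy=3)[:,:,::-1])
print(pix(d,(.576,.168,.02)),pix(d,(.6705,.1585,.02)))
E
```

```text
time_s: 0.88
position: [0.2917, -0.2934, 0.2315]
tool_rot: [[0.995, -0.098, 0.0], [-0.098, -0.995, 0.001], [0.0, -0.001, -1.0]]
ft_force: [1.0, -0.3, 1.6]
grip_width: 0.0853
gripper_force: 0.0
time_s: 1.55
position: [0.435, -0.0604, 0.2313]
tool_rot: [[0.995, -0.095, 0.001], [-0.095, -0.995, 0.001], [0.001, -0.001, -1.0]]
ft_force: [-1.2, 0.3, -0.1]
grip_width: 0.0855
gripper_force: 0.0
time_s: 2.22
position: [0.5766, 0.1718, 0.1485]
tool_rot: [[0.995, -0.096, -0.003], [-0.096, -0.995, 0.001], [-0.003, -0.0, -1.0]]
ft_force: [-1.3, -0.1, -0.6]
grip_width: 0.0513
gripper_force: 0.0
[0.57664509 0.17183149 0.14851914] [[ 9.95351724e-01 -9.62694787e-02 -2.67065529e-03]
 [-9.62678419e-02 -9.95355194e-01  7.35087241e-04]
 [-2.72901708e-03 -4.74572131e-04 -9.99996164e-01]] [5.30774116e+00 3.08570733e+01 7.32062190e+01 5.77875109e-02
 7.60851798e+01 1.00818126e+02]
[381.58320317 314.81818643] [354.64690055 347.33157072]
```

View pics/s2.png

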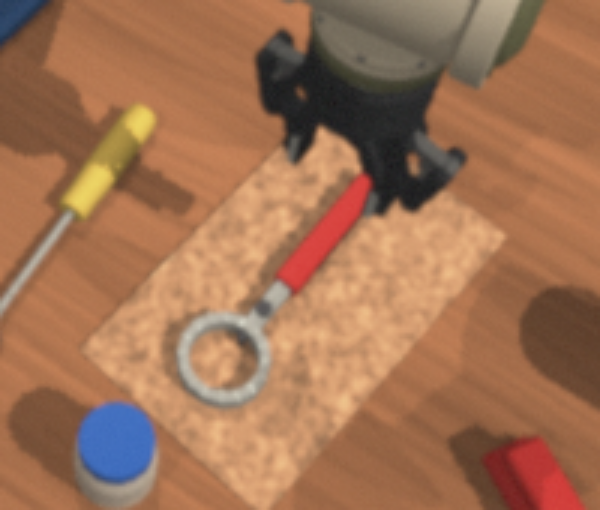

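The crop shows the gripper over the handle. The ring centre is at about image (354.7,350), within 3 mm of the prediction. I'm descending.

```bash
python3 -m handwheel '0 0 -4 0 0 0 0.6;0 0 -8 0 0 0 0.6;0 0 -11 0 0 0 0.6;0 0 -11 0 0 0 0.6;0 0 -11 0 0 0 0.6'
python3 - <<'E'
from h import *
o=status.observe();print(o["position"],o["grip_width"])
d=get_image("scene")
print("ring",plane(d,(354.7,350),.013),"near end",plane(d,(376,324.7),.015))
d=get_image("top");g,sg,_=big(mask(d,(0,0,110),(180,75,255),(230,175,262,208)));print(sg,plane(d,(sg[0]+11.5,sg[1]+11.5),.02))
E
```

```text
time_s: 2.68
position: [0.5754, 0.167, 0.0415]
tool_rot: [[0.995, -0.101, -0.002], [-0.101, -0.995, -0.0], [-0.002, 0.001, -1.0]]
ft_force: [0.2, 0.1, 0.4]
grip_width: 0.0511
gripper_force: 0.0
[0.57540079 0.16702818 0.04147901] 0.05108742608485244
ring [0.67295379 0.16077203 0.013     ] near end [0.60027815 0.16905324 0.015     ]
[230 191   8  17 124] [0.64176406 0.16940082 0.02      ]
```

```bash
python3 -m handwheel '0.2 0.2 -2 0 0 0 0.6;0.2 0.2 -3.5 0 0 0 0.6;0.2 0.2 -3.5 0 0 0 0.6;0.2 0.2 -3.5 0 0 0 0;0.2 0.2 -3.5 0 0 0 0;0.2 0.2 -3.5 0 0 0 0;0.2 0.2 -3.5 0 0 0 0;0.2 0.2 -3.5 0 0 0 0' 90
python3 -m handwheel '0 0 0 0 0 0 0;0 0 0 0 0 0 0;0 0 3 0 0 0 0;0 0 7 0 0 0 0;0 0 7 0 0 0 0;0 0 7 0 0 0 0' 90
python3 - <<'E'
from h import *
d=get_image("scene");cv2.imwrite("pics/s3.png",cv2.resize(d["color"][200:400,250:500],None,fx=3,fy=3)[:,:,::-1])
E
```

```text
time_s: 3.45
position: [0.5787, 0.1702, 0.0087]
tool_rot: [[0.995, -0.1, 0.004], [-0.1, -0.995, 0.0], [0.004, -0.0, -1.0]]
ft_force: [-1.0, -0.1, 7.5]
grip_width: 0.0176
gripper_force: 88.7
time_s: 3.95
position: [0.5787, 0.1704, 0.079]
tool_rot: [[0.995, -0.1, 0.005], [-0.1, -0.995, 0.001], [0.005, -0.001, -1.0]]
ft_force: [-0.7, -0.1, -3.7]
grip_width: 0.0176
gripper_force: 89.3
```

View pics/s3.png

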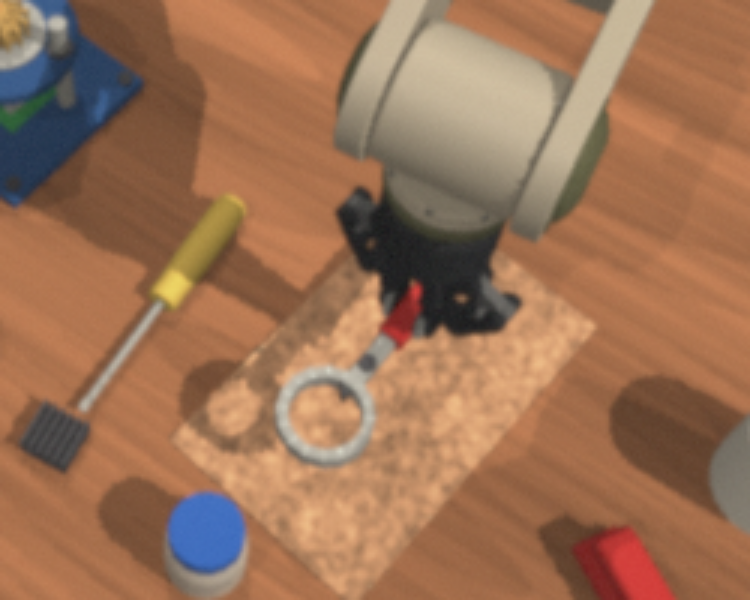

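The wrench is lifted cleanly. The ring centre is at image (358,338.7).

```bash
python3 - <<'E'
from h import *
o=status.observe();p=o["position"];print(p)
d=get_image("scene");t=get_image("top")
m=mask(d,(0,0,95),(180,85,255),(335,315,385,362));c=max(cv2.findContours(m,cv2.RETR_EXTERNAL,cv2.CHAIN_APPROX_NONE)[0],key=len);print("outer ell",cv2.fitEllipse(c),cv2.boundingRect(c))
r=plane(d,(358,338.7),.083);print("ring",r,r-p)
m=mask(t,(0,0,110),(180,75,255),(228,165,265,215));cc,st,_=big(m);print(st,"top ring",plane(t,(st[0]+st[2]/2,st[1]+st[2]/2),.088))
print("two",two(d,(358,338.7),t,(st[0]+st[2]/2-.5,st[1]+st[2]/2-.5)))
E
```

```text
[0.57757127 0.17020821 0.07706685]
outer ell ((360.35595703125, 335.68963623046875), (31.536930084228516, 45.55376052856445), 40.451324462890625) (342, 315, 40, 41)
ring [0.67331764 0.16249657 0.083     ] [ 0.09574637 -0.00771164  0.00593315]
[238 186   6  29 120] top ring [0.66266798 0.162324   0.088     ]
two (array([0.66865335, 0.16353347, 0.0730941 ]), np.float64(0.005112628280990555))
```

```bash
python3 -m handwheel '0 0 3 0 0 0 0;0 0 7.2 0 0 0 0;-4 -12 7.2 0 0 0 0;-4 -12 7.2 0 0 0 0;-4 -12 7.2 0 0 0 0;-4 -12 7.2 0 0 0 0;-4 -12 7.2 0 0 0 0;-4 -12 7.2 0 0 0 0' 90 | head -2
python3 -m handwheel '-8.1 -24 0 0 0 0 0;-8.1 -24 0 0 0 0 0;-8.1 -24 0 0 0 0 0;-8.1 -24 0 0 0 0 0;-8.1 -24 0 0 0 0 0;-8.1 -24 0 0 0 0 0;-8.1 -24 0 0 0 0 0;-8.1 -24 0 0 0 0 0'
python3 -m handwheel '0 0 0 0 0 0 0;0 0 0 0 0 0 0'|head -2
python3 - <<'E'
from h import *
d=get_image("scene");t=get_image("top");print(pix(d,(.553,-.1985,.16)),pix(t,(.553,-.1985,.16)))
a=cv2.resize(d["color"][150:270,190:310],None,fx=3.3,fy=3.3);b=cv2.resize(t["color"][180:300,320:440],None,fx=3.3,fy=3.3)
cv2.imwrite("pics/s4.png",np.hstack([a,b])[:,:,::-1])
E
```

```text
time_s: 4.77
position: [0.5375, 0.0503, 0.1475]
time_s: 5.43
position: [0.4567, -0.1909, 0.1478]
tool_rot: [[0.995, -0.102, -0.001], [-0.102, -0.995, 0.001], [-0.001, -0.001, -1.0]]
ft_force: [0.2, 0.7, -3.2]
grip_width: 0.0177
gripper_force: 89.8
time_s: 5.6
position: [0.4572, -0.1882, 0.148]
[247.21051531 190.94807671] [383.59555263 229.14102263]
```

View pics/s4.png

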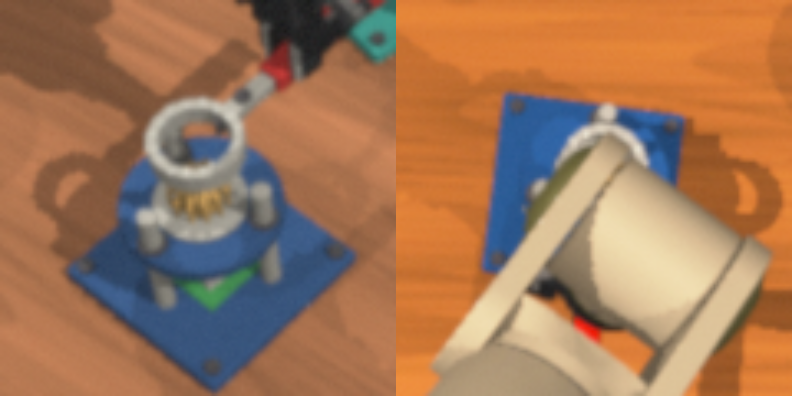

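Both views put the ring about 3 to 4 mm towards -x/+y of the bolt: the scene view has it at (249,190.6) against a predicted (247.2,190.9), and the top view at (382,230) against (383.6,229.1). I'm shifting by (+2.5,-3.3) mm and lowering.

```bash
python3 -m handwheel '0.25 -0.33 0 0 0 0 0;0.25 -0.33 -1.5 0 0 0 0;0.25 -0.33 -2.5 0 0 0 0;0.25 -0.33 -2.5 0 0 0 0;0.25 -0.33 -2.5 0 0 0 0' 
python3 -m handwheel '0 0 -0.4 0 0 0 0;0 0 -0.8 0 0 0 0;0 0 -1.2 0 0 0 0;0 0 -1.2 0 0 0 0'
python3 - <<'E'
from h import *
d=get_image("scene")
a=cv2.resize(d["color"][150:270,190:310],None,fx=4,fy=4)
cv2.imwrite("pics/s5.png",a[:,:,::-1])
E
```

```text
time_s: 6.12
position: [0.4594, -0.1928, 0.1233]
tool_rot: [[0.995, -0.099, -0.001], [-0.099, -0.995, 0.0], [-0.001, -0.0, -1.0]]
ft_force: [-0.3, -0.2, -3.1]
grip_width: 0.0172
gripper_force: 89.8
time_s: 6.45
position: [0.4589, -0.1933, 0.1109]
tool_rot: [[0.995, -0.1, -0.001], [-0.1, -0.995, -0.0], [-0.001, 0.0, -1.0]]
ft_force: [-1.3, -2.9, -4.6]
grip_width: 0.0179
gripper_force: 89.8
```

View pics/s5.png

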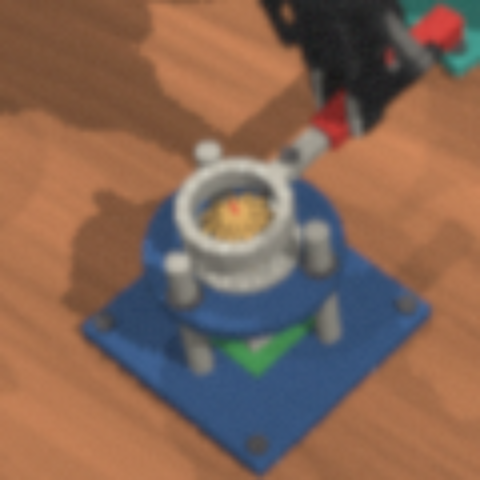

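The ring sits round the brass head, ring at crop (237,210) and bolt at (235,215). I'm lowering it to the seat.

```bash
python3 -m handwheel '0 -0.05 -0.5 0 0 0 0;0 -0.05 -1.0 0 0 0 0;0 -0.05 -1.0 0 0 0 0;0 -0.05 -1.0 0 0 0 0' 
python3 -m handwheel '0 0 -0.3 0 0 0 0;0 0 -0.55 0 0 0 0;0 0 -0.55 0 0 0 0;0 0 -0.55 0 0 0 0'
python3 -c "
from h import *
o=status.observe();print(o['wrist_torque'],o['q'])"
```

```text
time_s: 6.83
position: [0.4592, -0.1937, 0.1007]
tool_rot: [[0.995, -0.1, -0.0], [-0.1, -0.995, 0.0], [-0.001, -0.0, -1.0]]
ft_force: [2.6, -2.9, -7.8]
grip_width: 0.0178
gripper_force: 89.3
time_s: 7.17
position: [0.4595, -0.1937, 0.0958]
tool_rot: [[0.995, -0.1, 0.001], [-0.1, -0.995, -0.0], [0.001, 0.0, -1.0]]
ft_force: [1.8, -1.9, -3.3]
grip_width: 0.0177
gripper_force: 89.8
[-0.40685813 -0.39785365  0.07556716] [-3.64951686e+01  2.53158012e+01  9.41578467e+01  1.86839517e-02
  6.04758234e+01  5.92275230e+01]
```

Seated. Now I'll make a torque readout and work out the arc table about the bolt.

```bash
cat > tq.py <<'E'
from h import *
o=status.observe();B=np.array([.5547,-.203]);p=o["position"][:2];r=p-B;F=o["ft_force"]
th=np.degrees(np.arctan2(o["tool_rot"][1,0],o["tool_rot"][0,0]))+180.0
u=r/np.linalg.norm(r)
print("th %.1f rpos %.1f R %.1f z %.4f  M_tool->bolt %.3f  (tz %.3f Ft %.2f Fr %.2f Fz %.1f)"%(th,np.degrees(np.arctan2(r[1],r[0]))%360,1e3*np.linalg.norm(r),o["position"][2],o["wrist_torque"][2]+r[0]*F[1]-r[1]*F[0],o["wrist_torque"][2],u[0]*F[1]-u[1]*F[0],u@F[:2],F[2]))
E
python3 tq.py; python3 - <<'E'
import numpy as np
R=9.55;a0=174.3
def tab(s,e,n):
    for a in np.linspace(s,e,n+1)[1:]:
        t,b=np.radians([a,s]);print("%.2f %.2f 0 0 0 %.1f 0"%(R*(np.cos(t)-np.cos(b)),R*(np.sin(t)-np.sin(b)),a-s),end=";")
    print()
for s,e in((0,40),(40,0),(0,-40),(-40,0)):print(s,e);tab(a0+s,a0+e,8)
E
```

```text
th 174.3 rpos 174.4 R 95.6 z 0.0958  M_tool->bolt 0.241  (tz 0.076 Ft 1.73 Fr -1.93 Fz -3.3)
0 40
-0.05 -0.83 0 0 0 5.0 0;-0.02 -1.66 0 0 0 10.0 0;0.08 -2.49 0 0 0 15.0 0;0.25 -3.31 0 0 0 20.0 0;0.49 -4.10 0 0 0 25.0 0;0.80 -4.88 0 0 0 30.0 0;1.17 -5.62 0 0 0 35.0 0;1.61 -6.33 0 0 0 40.0 0;
40 0
-0.44 0.71 0 0 0 -5.0 0;-0.81 1.45 0 0 0 -10.0 0;-1.12 2.23 0 0 0 -15.0 0;-1.36 3.02 0 0 0 -20.0 0;-1.54 3.84 0 0 0 -25.0 0;-1.63 4.67 0 0 0 -30.0 0;-1.66 5.50 0 0 0 -35.0 0;-1.61 6.33 0 0 0 -40.0 0;
0 -40
0.12 0.82 0 0 0 -5.0 0;0.31 1.64 0 0 0 -10.0 0;0.57 2.43 0 0 0 -15.0 0;0.90 3.19 0 0 0 -20.0 0;1.29 3.93 0 0 0 -25.0 0;1.75 4.62 0 0 0 -30.0 0;2.26 5.28 0 0 0 -35.0 0;2.83 5.89 0 0 0 -40.0 0;
-40 0
-0.57 -0.61 0 0 0 5.0 0;-1.09 -1.26 0 0 0 10.0 0;-1.54 -1.96 0 0 0 15.0 0;-1.94 -2.69 0 0 0 20.0 0;-2.26 -3.46 0 0 0 25.0 0;-2.52 -4.25 0 0 0 30.0 0;-2.71 -5.06 0 0 0 35.0 0;-2.83 -5.89 0 0 0 40.0 0;
```

```bash
python3 -m handwheel '-0.05 -0.83 0 0 0 5 0;-0.02 -1.66 0 0 0 10 0;0.08 -2.49 0 0 0 15 0;0.25 -3.31 0 0 0 20 0;0.49 -4.10 0 0 0 25 0;0.80 -4.88 0 0 0 30 0;1.17 -5.62 0 0 0 35 0;1.61 -6.33 0 0 0 40 0' >/dev/null; python3 tq.py
python3 -m handwheel '-0.44 0.71 0 0 0 -5 0;-0.81 1.45 0 0 0 -10 0;-1.12 2.23 0 0 0 -15 0;-1.36 3.02 0 0 0 -20 0' >/dev/null; python3 tq.py
python3 -m handwheel '-0.18 0.82 0 0 0 -5 0;-0.27 1.65 0 0 0 -10 0;-0.30 2.48 0 0 0 -15 0;-0.25 3.31 0 0 0 -20 0' |tail -2; python3 tq.py
```

```text
th 214.5 rpos 213.7 R 95.5 z 0.0955  M_tool->bolt -0.009  (tz 0.148 Ft -1.64 Fr -4.76 Fz -2.8)
th 194.0 rpos 194.0 R 96.1 z 0.0956  M_tool->bolt 0.474  (tz 0.269 Ft 2.14 Fr -3.12 Fz -4.9)
grip_width: 0.0175
gripper_force: 89.7
th 174.0 rpos 174.2 R 96.8 z 0.0956  M_tool->bolt 0.643  (tz 0.214 Ft 4.43 Fr 1.02 Fz -4.2)
```

```bash
python3 -m handwheel '0.12 0.82 0 0 0 -5 0;0.31 1.64 0 0 0 -10 0;0.57 2.43 0 0 0 -15 0;0.90 3.19 0 0 0 -20 0' >/dev/null; python3 tq.py
python3 -m handwheel '0.39 0.74 0 0 0 -5 0;0.85 1.43 0 0 0 -10 0' >/dev/null; python3 tq.py;python3 -m handwheel '0.51 0.66 0 0 0 -5 0;1.08 1.27 0 0 0 -10 0' >/dev/null; python3 tq.py
python3 -m handwheel '-0.57 -0.61 0 0 0 5 0;-1.09 -1.26 0 0 0 10 0;-1.54 -1.96 0 0 0 15 0;-1.94 -2.69 0 0 0 20 0;-2.26 -3.46 0 0 0 25 0;-2.52 -4.25 0 0 0 30 0;-2.71 -5.06 0 0 0 35 0;-2.83 -5.89 0 0 0 40 0' >/dev/null; python3 tq.py
python3 -m handwheel '-0.05 -0.83 0 0 0 5 0;-0.02 -1.66 0 0 0 10 0;0.08 -2.49 0 0 0 15 0;0.25 -3.31 0 0 0 20 0;0.49 -4.10 0 0 0 25 0;0.80 -4.88 0 0 0 30 0;1.17 -5.62 0 0 0 35 0;1.61 -6.33 0 0 0 40 0' | tail -2; python3 tq.py
```

```text
th 154.0 rpos 154.5 R 97.3 z 0.0955  M_tool->bolt 0.519  (tz 0.058 Ft 4.75 Fr 2.79 Fz -2.7)
th 144.0 rpos 144.7 R 97.5 z 0.0954  M_tool->bolt 0.635  (tz 0.004 Ft 6.46 Fr 2.72 Fz -2.4)
th 134.0 rpos 135.0 R 97.7 z 0.0953  M_tool->bolt 0.583  (tz -0.121 Ft 7.21 Fr 2.75 Fz -2.4)
th 174.5 rpos 174.2 R 96.7 z 0.0956  M_tool->bolt -0.001  (tz 0.019 Ft -0.20 Fr -0.28 Fz -3.8)
grip_width: 0.0174
gripper_force: 89.9
th 214.5 rpos 213.4 R 96.1 z 0.0953  M_tool->bolt -0.149  (tz 0.115 Ft -2.75 Fr -2.80 Fz -3.5)
```

```bash
python3 -m handwheel '-0.44 0.71 0 0 0 -5 0;-0.81 1.45 0 0 0 -10 0;-1.12 2.23 0 0 0 -15 0;-1.36 3.02 0 0 0 -20 0;-1.54 3.84 0 0 0 -25 0;-1.63 4.67 0 0 0 -30 0' >/dev/null; python3 tq.py
python3 -m handwheel '-0.03 0.83 0 0 0 -5 0' >/dev/null; python3 tq.py
python3 -m handwheel '0.05 0.83 0 0 0 -5 0' >/dev/null; python3 tq.py
python3 -m handwheel '0.09 0.66 0 0 0 -4 0' >/dev/null; python3 tq.py
python3 -m handwheel '0.135 0.653 0 0 0 -4 0' >/dev/null; python3 tq.py
python3 -m handwheel '0.18 0.64 0 0 0 -4 0' >/dev/null; python3 tq.py
python3 -m handwheel '0.225 0.63 0 0 0 -4 0' >/dev/null; python3 tq.py
python3 -m handwheel '0.27 0.61 0 0 0 -4 0' >/dev/null; python3 tq.py
python3 -m handwheel '0.31 0.59 0 0 0 -4 0' >/dev/null; python3 tq.py
```

```text
th 184.0 rpos 184.1 R 96.5 z 0.0957  M_tool->bolt 0.471  (tz 0.210 Ft 2.71 Fr 0.63 Fz -4.2)
th 179.0 rpos 179.1 R 96.6 z 0.0957  M_tool->bolt 0.524  (tz 0.237 Ft 2.96 Fr 0.04 Fz -3.9)
th 174.0 rpos 174.2 R 96.8 z 0.0956  M_tool->bolt 0.448  (tz 0.154 Ft 3.04 Fr 1.74 Fz -4.0)
th 170.0 rpos 170.2 R 96.9 z 0.0956  M_tool->bolt 0.542  (tz 0.109 Ft 4.47 Fr 2.32 Fz -3.8)
th 166.1 rpos 166.3 R 97.0 z 0.0956  M_tool->bolt 0.580  (tz 0.161 Ft 4.32 Fr 1.95 Fz -4.1)
th 162.1 rpos 162.4 R 97.1 z 0.0956  M_tool->bolt 0.706  (tz 0.192 Ft 5.30 Fr 2.22 Fz -2.4)
th 158.1 rpos 158.5 R 97.2 z 0.0955  M_tool->bolt 0.570  (tz 0.077 Ft 5.07 Fr 3.01 Fz -3.6)
th 154.1 rpos 154.5 R 97.3 z 0.0955  M_tool->bolt 0.463  (tz 0.003 Ft 4.73 Fr 4.02 Fz -2.4)
th 150.1 rpos 150.6 R 97.3 z 0.0954  M_tool->bolt 0.538  (tz 0.001 Ft 5.52 Fr 2.99 Fz -1.8)
```

```bash

python3 -m handwheel '0.35 0.57 0 0 0 -4 0' >/dev/null; python3 tq.py
python3 -m handwheel '0.39 0.54 0 0 0 -4 0' >/dev/null; python3 tq.py
python3 -m handwheel '0.43 0.51 0 0 0 -4 0' >/dev/null; python3 tq.py
python3 -m handwheel '0.46 0.48 0 0 0 -4 0' >/dev/null; python3 tq.py
```

```text
th 146.1 rpos 146.7 R 97.5 z 0.0954  M_tool->bolt 0.500  (tz -0.062 Ft 5.76 Fr 2.86 Fz -1.6)
th 142.1 rpos 142.8 R 97.5 z 0.0954  M_tool->bolt 0.621  (tz -0.026 Ft 6.63 Fr 3.19 Fz -3.3)
th 138.1 rpos 138.9 R 97.6 z 0.0953  M_tool->bolt 0.535  (tz -0.073 Ft 6.23 Fr 4.00 Fz -1.7)
th 134.1 rpos 135.0 R 97.6 z 0.0953  M_tool->bolt 0.497  (tz -0.084 Ft 5.95 Fr 3.41 Fz -1.6)
```

```bash
python3 -m handwheel '-0.57 -0.61 0 0 0 5 0;-1.09 -1.26 0 0 0 10 0;-1.54 -1.96 0 0 0 15 0;-1.94 -2.69 0 0 0 20 0;-2.26 -3.46 0 0 0 25 0;-2.52 -4.25 0 0 0 30 0;-2.71 -5.06 0 0 0 35 0;-2.83 -5.89 0 0 0 40 0' >/dev/null; python3 tq.py
python3 -m handwheel '-0.05 -0.83 0 0 0 5 0;-0.02 -1.66 0 0 0 10 0;0.08 -2.49 0 0 0 15 0;0.25 -3.31 0 0 0 20 0;0.49 -4.10 0 0 0 25 0;0.80 -4.88 0 0 0 30 0' | tail -2; python3 tq.py
python3 -m handwheel '-0.25 0.62 0 0 0 -4 0' >/dev/null; python3 tq.py
python3 -m handwheel '-0.21 0.63 0 0 0 -4 0' >/dev/null; python3 tq.py
python3 -m handwheel '-0.165 0.646 0 0 0 -4 0' >/dev/null; python3 tq.py
python3 -m handwheel '-0.12 0.656 0 0 0 -4 0' >/dev/null; python3 tq.py
python3 -m handwheel '-0.073 0.663 0 0 0 -4 0' >/dev/null; python3 tq.py
python3 -m handwheel '-0.027 0.667 0 0 0 -4 0' >/dev/null; python3 tq.py
python3 -m handwheel '0.02 0.667 0 0 0 -4 0' >/dev/null; python3 tq.py
```

```text
th 174.5 rpos 174.3 R 96.6 z 0.0956  M_tool->bolt -0.084  (tz -0.009 Ft -0.78 Fr -0.61 Fz -2.0)
grip_width: 0.0178
gripper_force: 89.9
th 204.5 rpos 203.9 R 95.7 z 0.0956  M_tool->bolt -0.028  (tz 0.208 Ft -2.47 Fr -3.35 Fz -3.6)
th 200.6 rpos 200.6 R 95.7 z 0.0954  M_tool->bolt -0.009  (tz 0.483 Ft -5.14 Fr -1.48 Fz -3.5)
th 196.1 rpos 195.7 R 96.1 z 0.0953  M_tool->bolt 0.009  (tz -0.040 Ft 0.52 Fr -2.69 Fz -3.8)
th 192.1 rpos 192.1 R 96.1 z 0.0955  M_tool->bolt 0.545  (tz 0.308 Ft 2.46 Fr -0.54 Fz -4.6)
th 188.1 rpos 188.1 R 96.3 z 0.0956  M_tool->bolt 0.507  (tz 0.243 Ft 2.75 Fr 0.18 Fz -4.9)
th 184.1 rpos 184.2 R 96.4 z 0.0956  M_tool->bolt 0.638  (tz 0.262 Ft 3.90 Fr 0.95 Fz -5.0)
th 180.1 rpos 180.2 R 96.6 z 0.0956  M_tool->bolt 0.577  (tz 0.224 Ft 3.66 Fr 1.64 Fz -4.0)
th 176.1 rpos 176.2 R 96.7 z 0.0955  M_tool->bolt 0.631  (tz 0.244 Ft 4.00 Fr 1.29 Fz -3.5)
```

```bash

python3 -m handwheel '0.066 0.664 0 0 0 -4 0' >/dev/null; python3 tq.py
python3 -m handwheel '0.112 0.657 0 0 0 -4 0' >/dev/null; python3 tq.py
```

```text
th 172.1 rpos 172.3 R 96.8 z 0.0955  M_tool->bolt 0.573  (tz 0.165 Ft 4.22 Fr 2.19 Fz -3.9)
th 168.1 rpos 168.4 R 96.9 z 0.0955  M_tool->bolt 0.587  (tz 0.133 Ft 4.69 Fr 2.29 Fz -4.8)
```

```bash

python3 -m handwheel '0.158 0.648 0 0 0 -4 0' >/dev/null; python3 tq.py
python3 -m handwheel '0.203 0.635 0 0 0 -4 0' >/dev/null; python3 tq.py
```

```text
th 164.1 rpos 164.4 R 97.0 z 0.0955  M_tool->bolt 0.531  (tz 0.083 Ft 4.62 Fr 2.02 Fz -3.0)
th 160.1 rpos 160.5 R 97.1 z 0.0955  M_tool->bolt 0.640  (tz 0.133 Ft 5.21 Fr 3.52 Fz -2.5)
```

```bash

python3 -m handwheel '0.247 0.62 0 0 0 -4 0' >/dev/null; python3 tq.py
python3 -m handwheel '0.29 0.60 0 0 0 -4 0' >/dev/null; python3 tq.py
```

```text
th 156.1 rpos 156.6 R 97.2 z 0.0954  M_tool->bolt 0.769  (tz 0.101 Ft 6.87 Fr 2.93 Fz -3.8)
th 152.1 rpos 152.7 R 97.3 z 0.0954  M_tool->bolt 0.764  (tz 0.076 Ft 7.07 Fr 2.97 Fz -3.4)
```

```bash

python3 -m handwheel '0.245 0.435 0 0 0 -3 0' >/dev/null; python3 tq.py
```

```text
th 149.1 rpos 149.7 R 97.4 z 0.0954  M_tool->bolt 0.818  (tz 0.065 Ft 7.74 Fr 3.10 Fz -2.6)
```

The moment rose from a baseline of about 0.54 to about 0.82 N m, which is about 70 N of pressing, so I'm stopping here. I'll unload the pawl slightly and lift off.

```bash
python3 -m handwheel '-0.22 -0.42 0 0 0 3 0;-0.25 -0.42 0 0 0 3 0' >/dev/null; python3 tq.py
python3 -m handwheel '0 0 0.5 0 0 0 0;0 0 1 0 0 0 0;0 0 1.5 0 0 0 0;0 0 2 0 0 0 0;0 0 2.5 0 0 0 0;0 0 3.5 0 0 0 0;0 0 5 0 0 0 0;0 0 6.5 0 0 0 0'; python3 -m handwheel '0 0 0 0 0 0 0;0 0 0 0 0 0 0'|head -2; python3 tq.py
python3 - <<'E'
from h import *
d=get_image("scene")
cv2.imwrite("pics/s6.png",cv2.resize(d["color"][130:270,170:330],None,fx=4,fy=4)[:,:,::-1])
E
```

```text
th 152.4 rpos 152.6 R 96.7 z 0.0956  M_tool->bolt -0.017  (tz -0.139 Ft 1.26 Fr 1.05 Fz -4.2)
time_s: 15.17
position: [0.4697, -0.1581, 0.1617]
tool_rot: [[0.885, -0.465, -0.0], [-0.465, -0.885, 0.001], [-0.0, -0.001, -1.0]]
ft_force: [-0.2, 1.2, -2.8]
grip_width: 0.0179
gripper_force: 89.9
time_s: 15.33
position: [0.4699, -0.1584, 0.1613]
th 152.3 rpos 152.3 R 95.8 z 0.1613  M_tool->bolt 0.020  (tz 0.007 Ft 0.13 Fr 0.03 Fz -3.4)
```

View pics/s6.png

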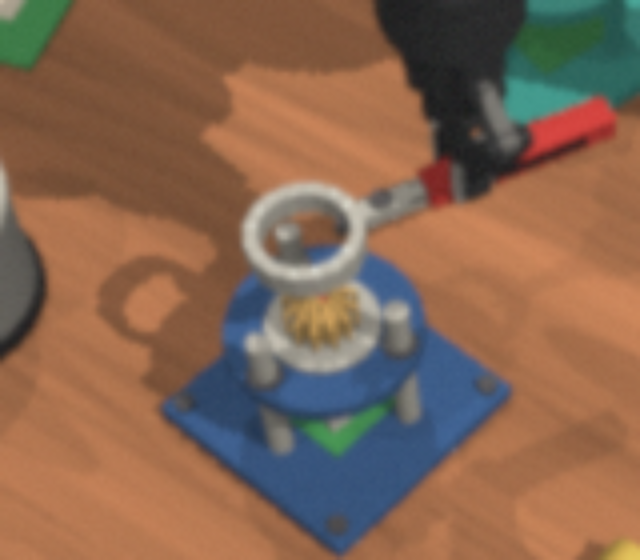

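The picture shows the ring clear above the brass head (crop (305,240)), with the wrench held level. Now back to the mat.

```bash
python3 -m handwheel '5.4 16.4 0 0 0 0 0;5.4 16.4 0 0 0 0 0;5.4 16.4 0 0 0 0 0;5.4 16.4 0 0 0 0 0;5.4 16.4 0 0 0 0 0;5.4 16.4 0 0 0 0 0' >/dev/null
python3 -m handwheel '5.5 16.5 0 0 0 22 0;5.5 16.5 0 0 0 22 0;5.5 16.5 0 0 0 22 0;5.5 16.5 0 0 0 22 0;5.5 16.5 0 0 0 22 0;5.5 16.5 0 0 0 22 0;5.5 16.5 0 0 0 22 0' >/dev/null
python3 -m handwheel '0 0 -4 0 0 0 0;0 0 -8 0 0 0 0;0 0 -11.5 0 0 0 0;0 0 -13.5 0 0 0 0;0 0 -13.5 0 0 0 0;0 0 -13.5 0 0 0 0'
```

```text
time_s: 16.97
position: [0.5786, 0.1687, 0.0257]
tool_rot: [[0.995, -0.102, -0.002], [-0.102, -0.995, -0.0], [-0.002, 0.0, -1.0]]
ft_force: [0.4, 1.0, -2.2]
grip_width: 0.0174
gripper_force: 90.3
```

```bash
python3 -m handwheel '0 0 -0.6 0 0 0 0;0 0 -1.1 0 0 0 0;0 0 -1.4 0 0 0 0;0 0 -1.6 0 0 0 0;0 0 -1.6 0 0 0 0;0 0 -1.6 0 0 0 0'
python3 tq.py
```

```text
time_s: 17.47
position: [0.5788, 0.1705, 0.0101]
tool_rot: [[0.995, -0.1, 0.0], [-0.1, -0.995, 0.0], [0.0, -0.0, -1.0]]
ft_force: [-0.1, 0.7, -3.5]
grip_width: 0.0176
gripper_force: 90.4
th 174.3 rpos 86.3 R 374.3 z 0.0101  M_tool->bolt 0.085  (tz 0.038 Ft 0.13 Fr 0.68 Fz -3.5)
```

```bash
python3 -m handwheel '0 0 -0.08 0 0 0 0;0 0 -0.15 0 0 0 0;0 0 -0.15 0 0 0 0' 
python3 -m handwheel '0 0 0 0 0 0 0.2;0 0 0 0 0 0 0.4;0 0 0 0 0 0 0.5;0 0 0 0 0 0 0.6;0 0 0 0 0 0 0.6;0 0 0 0 0 0 0.6' 
python3 -m handwheel '0 0 2 0 0 0 0.6;0 0 5 0 0 0 0.6;0 0 9 0 0 0 0.6;0 0 13 0 0 0 0.6;-4 0 13 0 0 0 0.6;-8 0 13 0 0 0 0.6;-10 0 13 0 0 0 0.6;-10 0 13 0 0 0 0.6'
python3 - <<'E'
from h import *
d=get_image("scene")
cv2.imwrite("pics/s7.png",cv2.resize(d["color"][170:420,190:510],None,fx=2.4,fy=2.4)[:,:,::-1])
E
```

```text
time_s: 17.72
position: [0.5789, 0.1705, 0.0087]
tool_rot: [[0.995, -0.1, 0.001], [-0.1, -0.995, 0.0], [0.001, -0.0, -1.0]]
ft_force: [-1.2, -0.3, -0.4]
grip_width: 0.0172
gripper_force: 90.8
time_s: 18.22
position: [0.5788, 0.1704, 0.0083]
tool_rot: [[0.995, -0.1, 0.0], [-0.1, -0.995, 0.0], [0.0, -0.0, -1.0]]
ft_force: [-0.2, -0.5, -0.4]
grip_width: 0.0512
gripper_force: 0.0
time_s: 18.88
position: [0.4748, 0.1707, 0.1388]
tool_rot: [[0.995, -0.099, -0.002], [-0.099, -0.995, -0.0], [-0.002, 0.0, -1.0]]
ft_force: [0.6, 0.9, -0.7]
grip_width: 0.0512
gripper_force: 0.0
```

View pics/s7.png

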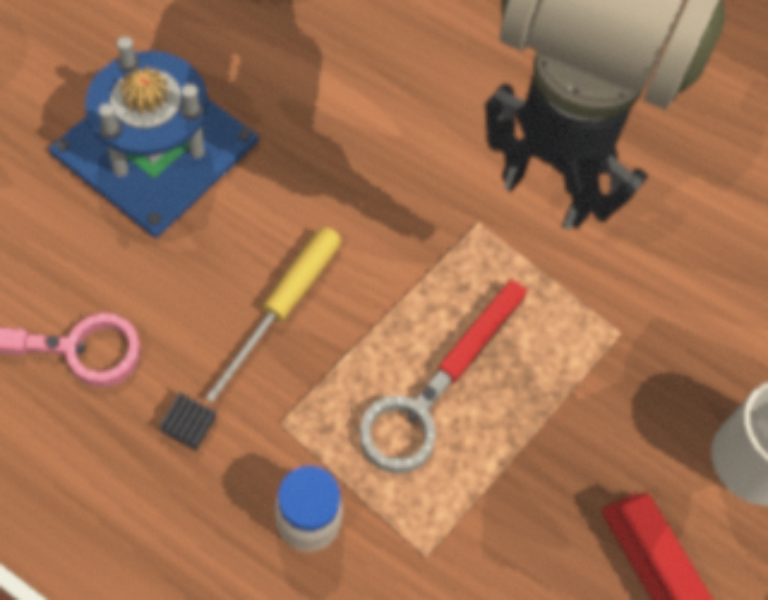

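The wrench lies flat on the cork (ring at crop (398,433)), the gripper is clear and the other things look undisturbed, so I'm handing in.

```bash
python3 -c "
from rig import env
print(env.close_job())"
```

```text
the job is handed in; nothing more can be done
None
```

I tightened the press onto the heat sink in three strokes, stopping at an estimated 70 N (±12 N) judged from the turning moment, then lifted the wrench off, laid it flat on the cork mat and handed in at about 19 s; no verdict was returned.

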